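Nudge the piston plug up the loading gutter to its stop

ROBOT

A 6-joint arm with a two-finger parallel gripper is mounted at the origin on the work surface. World frame = base frame: x ahead of the robot, y to its left, z up, the work surface at z = 0. Lengths are in mm, angles in rad, forces in N, time in s.
With the tool pointing down it reaches from about 250 to 800 mm from the base axis. Payload 3.9 kg.
Tool frame: the origin (TCP) lies on the centre line of the jaws, within the pads' length; the fingertips stand 8 mm ahead of it and the grasp point (between the pads) lies 11 mm behind it (r.tcp_to_tips is the distance from the TCP to the fingertips, in mm); z points along the fingers, y is the direction in which the jaws open and shut (so a half turn about z gives the same grasp; the last joint's range is limited). The gripper opens to 85 mm and grips with 20 to 120 N. Pads are 22 mm wide; open, the fingers measure 114 mm over their backs; the gripper's body (76 mm by 85 mm) begins 54 mm behind the grasp point. The pads swing forward as they close: fully open they stand 13 mm farther back than shut.
Start: joints at [1.217, 0.26, -0.138, 1.173, 0, 1.571], TCP at [181.889, 492.475, 239.304] pointing down, gripper open.
Joint ranges: [-2.78, 2.78], [-0.83, 1.72], [-1.28, 1.37], [-1.9, 2.12], [-1.57, 1.48], [-3.14, 3.14]. Speed limits (rad/s): [2.57, 2.57, 3.14, 3.14, 3.14, 3.14].

INTERFACE

Orientations are given as [roll, pitch, yaw] about the fixed x, y, z axes, in that order (R = Rz(yaw) Ry(pitch) Rx(roll)).
In Python, from workcell import r gives the robot as it stands.
- The arm moves only by the shell command python3 -m pendant 'ROWS'. ROWS is JSON, a list of rows, each a list of 3 entries, a list of its own where there are three numbers: the shift along the tool's x, y, z in mm, then the turn, a rotation vector about the tool's x, y, z in degrees, then the closure, from -1 (fully open) to 1 (shut), so that 0 is half open. A call has 1 to 8 rows; each row shifts and turns the pose as measured when the row begins, along the tool's axes as they then stand; what a row does not reach is not made up. A row lasts 1/8 s, in which the tool goes at most 62.5 mm and 10.7 degrees, less where a joint would pass 70% of its speed; a pose out of reach is approached as far as the arm can. A call with a gripper value outside its range is refused whole. The fingers move at their own pace and stop on an object; the grip force is fixed at half the most. Time passes only in rows, so rows that do not move let the fingers close. It gives the time, the measured TCP pose, the force and the opening at its end, in the units of the state.
- r.get_state(): the state, without advancing time (a new reading comes with each control period).
- r.capture(name): name is "scene" or "side" or "wrist"; returns the picture (480x640x3 uint8, blue, green, red); there is no depth.
- r.camera_params(name): a dict with "intrinsics" (3x3 intrinsics, pixels), "origin" and "attitude" of the camera in the world. Camera axes: x right, y up, looking along -z (the intrinsics and any distortion apply to the point x, -y, -z); pixel columns grow to the right and rows downward; lengths in mm; the calibration is good to about 2 mm. A picture is of the moment at which its call begins: read the wrist's pose just before it. camera_params takes no time and is no camera call; for the wrist camera it gives the pose at the moment of the call.
- r.sign_off(): hands the job in, once; it reports no verdict.
The state is a dict: "time_s": time; "qpos": joint angles; "qd": joint speeds; "joint_torque": joint torques, N m; "ee_pos": TCP position; "eef_rot": TCP orientation; "ft_force": force on the tool from outside, world axes, zero at the start; "ft_torque": the same for the moment, N m; "opening": finger opening in mm.
Only numpy, scipy, OpenCV 4.12 (cv2) and the standard library are available. Lean on these libraries where they do the work, as an engineer would, in place of code of your own. Each camera call takes 0.05 s, during which the arm holds its last target.

TASK

Push the brass piston plug up the sloping gutter with the fingertips, over the little ridge at the top, so that it settles in the seat against the red stop, square in front of the glass tube's mouth, and does not roll back. Push gently and steadily in contact with it rather than knocking it along; do not take it between the fingers or lift it. Leave the bridge, rod and hammer where they lie, and finish with the hand clear.

Things in the scene. Friction and masses are not known exactly. Their poses are not given: they have to be found in the camera images.
- gutter: Fixed gutter on a dark wood base 70 x 235 mm, turned up to 30 degrees either way. Origin: under the base's centre, on the shelf. z up; y level along the gutter, uphill to the red stop; x across it, towards the glass tube. The aluminium floor rises at 8 degrees from a low lip to a ridge, then falls at 10 degrees into a seat that ends at the upright red stop (face at y = 0.0926, top z = 0.065).
- channel: The rising part of the gutter, rigid with it. Origin on the middle of its floor, 34 mm above the gutter's origin. x across, y uphill along the floor, z square to it. The floor is z = 0, 44 mm wide, y = -0.115 to the ridge at 0.045. A low lip, 8 mm high, crosses it at y = -0.108 to -0.102. Side walls 5 mm thick rise to z = 0.010.
- plug: Loose brass piston plug, a cylinder 44 mm in diameter, 40 mm long, two black rings, 0.2 to 0.42 kg. Origin at its centre; its x is its own axis and lies across the gutter. It starts against the low lip, centre at channel y = -0.085, z = 0.022. A push of a few N rolls or slides it; it is polished and slips easily; let go on the rising floor it rolls back to the lip.
- seat (a point): Where the plug's centre is when seated against the stop: gutter x = 0, y = 0.0706, z = 0.0580. Past the ridge the plug rolls here by itself and stays. Beside the seat the gutter has a wall only at its -x side (top at gutter z = 0.049); the +x side is open to the tube's mouth.
- ridge (a point): Middle of the ridge between the rising floor and the seat, on the floor surface: gutter y = 0.0446, z = 0.0403.
- bridge: Loose boxwood sonometer bridge, 70 x 28 mm, 34 mm high, stepped to a narrow top; beside the gutter on its -x side. Origin under its centre, x along its length.
- rod: Loose aluminium Kundt's rod, 10 mm thick, 260 mm long along its x, level at 22 mm height, held in a cork block 50 x 34 x 40 mm high at its middle, with a cork disc 30 mm across at its -x end; on the tube side of the gutter. Origin under the block's centre.
- hammer: Loose piano tuning hammer lying along its x, rosewood grip 26 mm thick from x = -120 to 10 mm, steel shank, steel head 20 x 50 mm at x = 105 mm, 26 mm high; beyond the gutter's low end, about 0.2 m from the gutter's centre. Origin on the shelf.
- tube: Fixed glass tube, rigid with the gutter and with the same origin and axes: 56 mm outside, 50 mm bore, running along x from x = 0.036 to 0.336, its centre line through the seated plug's centre (y = 0.0706, z = 0.058); top at z = 0.086. Held in two wooden saddles.
- vise: Small blue bench vise with brass jaw covers, open, clamped to the shelf's left edge, fixed, 0.1 m high, about 150 mm along x, 100 mm along y. Not needed. Origin under its base.
Mind the look-alikes: they are no part of the job. What is meant by the plug is not green, pink or turquoise, and is the larger of those in its own colour.

How it is judged (in metres and radians):
On the way:
1. the plug is pushed by the fingers past the middle of the rising floor, short of the ridge (y of plug in the frame of gutter between -0.03 and 0.044 m and contact force between the fingers and plug above 0.05 N), for 0.05 s.
At the end, for the whole second after the job is handed in: The plug lies still in the seat against the red stop (its centre within 6 mm of the seated place along the gutter and 8 mm across it, 4 to 5 mm in height), its axis within 0.15 rad of the tube's, and the bridge, rod and hammer are within 15 mm of where they lay (y of plug in the frame of gutter between 0.065 and 0.077 m and x of plug in the frame of gutter between -0.008 and 0.008 m and z of plug in the frame of gutter between 0.053 and 0.062 m and angle between the x axis of plug and the x axis of gutter, either way round below 0.15 rad and linear speed of plug below 0.02 m/s and distance of each of bridge, rod, hammer from where it was at the start of the episode below 0.015 m); the robot touches nothing.
It fails at once if the plug is lifted more than 6 mm off the gutter floor (z of plug in the frame of channel above 0.028 m).
It fails at once if the plug is taken between the fingers (distance between the grasp point and plug below 0.018 m).
It fails at once if the plug is pressed with more than 25 N (contact force between the fingers and plug above 25 N).
It fails at once if the plug is knocked or rolls freely, faster than 0.4 m/s (linear speed of plug above 0.4 m/s).
It fails at once if the bridge, rod or hammer is moved more than 15 mm (distance of any of bridge, rod, hammer from where it was at the start of the episode above 0.015 m).
It also fails if it takes over 35 s, if anything falls off the work surface, if the arm or the gripper's body presses on something with over 40 N, if the wrist force passes 120 N, or if a joint passes its speed limit or range.

## Working session

There is one attempt and no reset: what is moved stays moved. The work goes in short steps, Python scripts to look and compute and a shell command to move; the robot and the scene stay as the last step left them, time stands still between calls to the robot, and variables do not carry over. Pictures are saved under pics/ and viewed, and the job is handed in when it is done.

```bash
mkdir -p pics; ls; python3 - <<'E'
from workcell import r
import cv2
s=r.get_state();print(s)
for n in("scene","side","wrist"):
    p=r.camera_params(n);print(n,p)
    cv2.imwrite(f"pics/{n}0.png",r.capture(n))
E
```

```text
pics
{'time_s': 0.0, 'qpos': array([ 1.21702148e+00,  2.60673132e-01, -1.39419087e-01,  1.17271459e+00,
       -3.82677733e-06,  1.57081739e+00]), 'qd': array([-0.00077436, -0.00102796, -0.00176491,  0.00060145, -0.00023616,
       -0.00043118]), 'joint_torque': array([ 1.05563686e-03, -4.05676568e+01,  2.53923583e+01,  1.90307427e-02,
        6.62682351e-05,  5.78404844e-07]), 'ee_pos': array([181.64115483, 491.83280431, 238.45169538]), 'eef_rot': array([-3.13958217e+00,  3.86912008e-06,  2.78779675e+00]), 'ft_force': array([-0.74103168, -0.29945408, -0.30790054]), 'ft_torque': array([-0.03219728,  0.0173586 , -0.01743285]), 'opening': 85.22769740311686}
scene {'intrinsics': array([[521.32656214,   0.        , 317.72432493],
       [  0.        , 521.32656214, 246.2965622 ],
       [  0.        ,   0.        ,   1.        ]]), 'origin': array([1440.80320076, -268.54817477,  950.03849549]), 'attitude': array([0.8345905 , 0.00971567, 1.13502389])}
side {'intrinsics': array([[507.59025288,   0.        , 328.09944659],
       [  0.        , 507.59025288, 244.64842646],
       [  0.        ,   0.        ,   1.        ]]), 'origin': array([  92.29551884, -498.19782392,  637.34414154]), 'attitude': array([ 0.95473643, -0.01355048, -0.64533615])}
wrist {'intrinsics': array([[367.66236914,   0.        , 323.00206555],
       [  0.        , 367.66236914, 239.49061769],
       [  0.        ,   0.        ,   1.        ]]), 'origin': array([115.60438761, 517.13612245, 372.93902146]), 'attitude': array([-2.82769443e-01,  8.68560597e-04,  1.21646142e+00])}
```

View pics/scene0.png

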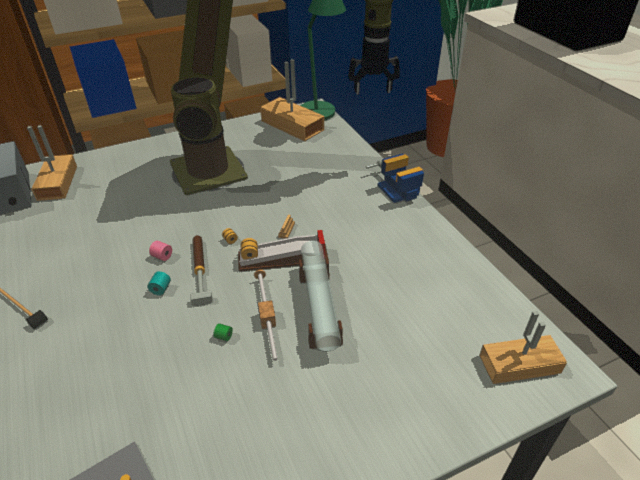

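View pics/side0.png

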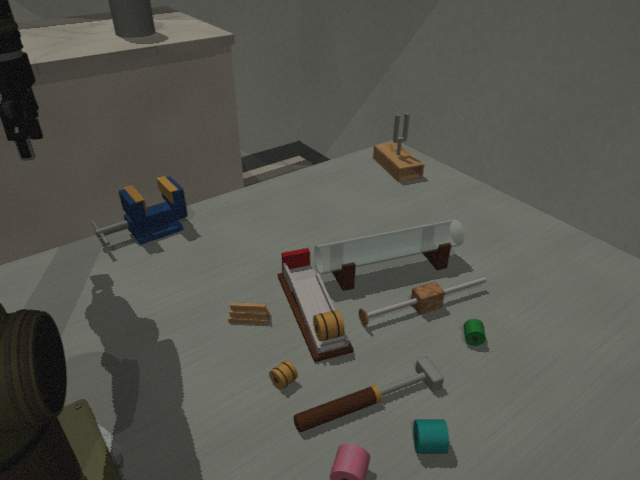

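View pics/wrist0.png

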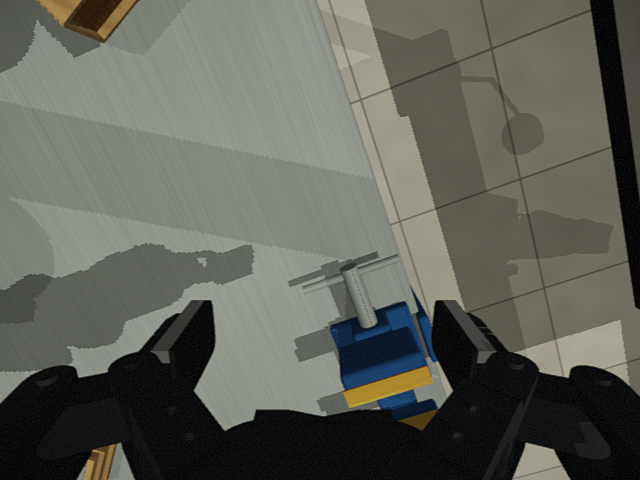

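The scene view shows the plug at about (249,249) in the low end of the gutter. The red stop is at (322,240), the tube runs from (312,250) to (328,340), and the hammer is at (200,270). In the side view the plug is at (328,325) and the stop at (296,258). I'll enlarge these areas.

```bash
python3 - <<'E'
import cv2
a=cv2.imread('pics/scene0.png')[200:300,190:350];cv2.imwrite('pics/sc_c.png',cv2.resize(a,None,fx=5,fy=5,interpolation=cv2.INTER_CUBIC))
a=cv2.imread('pics/side0.png')[235:395,220:420];cv2.imwrite('pics/si_c.png',cv2.resize(a,None,fx=4,fy=4,interpolation=cv2.INTER_CUBIC)[:600])
E
```

```text
(no output)
```

View pics/sc_c.png

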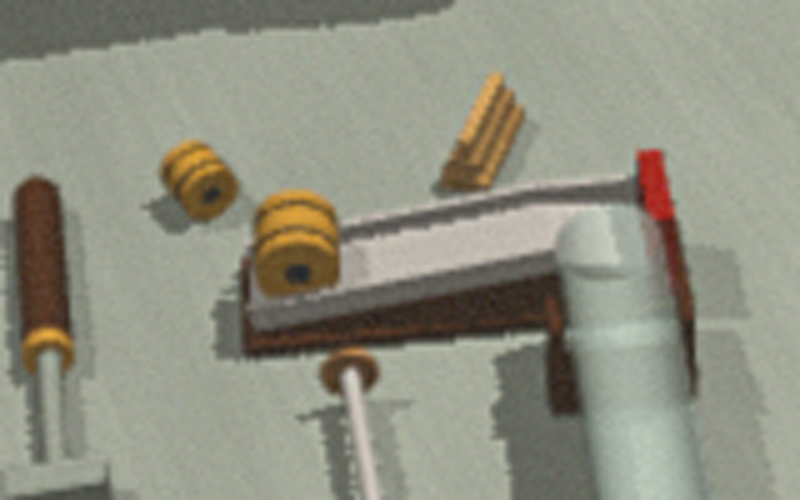

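View pics/si_c.png

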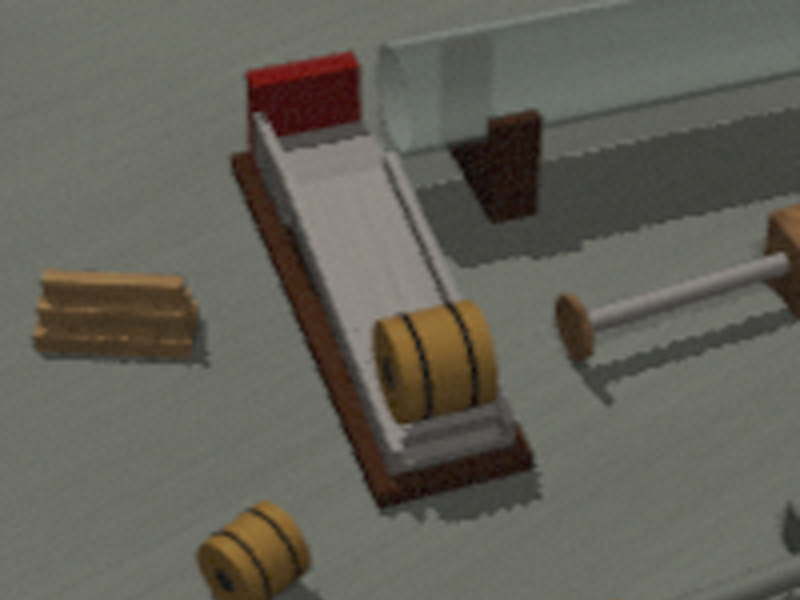

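```bash
cat > h.py <<'E'
import numpy as np, cv2
from scipy.spatial.transform import Rotation as R
def ray(p,uv):
    K=p["intrinsics"];a=R.from_euler('xyz',p["attitude"]).as_matrix()
    d=np.array([(uv[0]-K[0,2])/K[0,0],-(uv[1]-K[1,2])/K[1,1],-1.0]);d=a@d
    return np.array(p["origin"]),d/np.linalg.norm(d)
def plane(p,uv,z):
    o,d=ray(p,uv);return o+d*(z-o[2])/d[2]
def tri(p1,u1,p2,u2):
    o1,d1=ray(p1,u1);o2,d2=ray(p2,u2)
    s=np.linalg.lstsq(np.stack([d1,-d2],1),o2-o1,rcond=None)[0]
    a=o1+d1*s[0];b=o2+d2*s[1];return (a+b)/2,np.linalg.norm(a-b)
def proj(p,X):
    K=p["intrinsics"];a=R.from_euler('xyz',p["attitude"]).as_matrix()
    c=a.T@(np.array(X)-p["origin"]);return K[0,0]*c[0]/-c[2]+K[0,2],-K[1,1]*c[1]/-c[2]+K[1,2]
E
python3 - <<'E'
from h import *
from workcell import r
S=r.camera_params("scene");D=r.camera_params("side")
np.set_printoptions(precision=1,suppress=True)
A=cv2.imread('pics/scene0.png');B=cv2.imread('pics/side0.png')
def blobs(im,lo,hi,box):
    h=cv2.cvtColor(im,cv2.COLOR_BGR2HSV);m=cv2.inRange(h,lo,hi)
    m=cv2.morphologyEx(m,cv2.MORPH_CLOSE,np.ones((5,5)))
    n,l,st,c=cv2.connectedComponentsWithStats(m)
    return [(st[i].tolist(),c[i].round(1)) for i in range(1,n) if st[i][4]>40 and box[0]<c[i][0]<box[2] and box[1]<c[i][1]<box[3]]
print(blobs(A,(15,130,80),(30,255,255),(190,200,350,300)))
print(blobs(B,(15,130,60),(30,255,255),(220,235,420,395)))
f=lambda x,y:(x/5+190,y/5+200); g=lambda x,y:(x/4+220,y/4+235)
for n,a,b in [("low+x base",f(243,356),g(533,466)),("stop -x top far?",f(638,152),g(248,72)),("plug ctr",f(297,244),g(436,361)),("plug +x face",f(298,273),g(480,352)),]:
    print(n,*tri(S,a,D,b))
print("stop",plane(D,g(248,72),65),plane(D,g(357,62),65))
print("base",plane(D,g(382,507),0),plane(D,g(533,466),0),plane(S,f(243,356),0))
E
```

```text
[([279, 215, 15, 22, 169], array([286.6, 227. ])), ([223, 228, 14, 16, 148], array([229.4, 235.5])), ([241, 238, 17, 21, 293], array([248.7, 248.2])), ([195, 265, 9, 9, 49], array([198.8, 268.2]))]
[([230, 304, 39, 20, 470], array([250.4, 314.5])), ([314, 310, 30, 31, 705], array([328.4, 324.9])), ([270, 361, 27, 28, 477], array([282.8, 374.1])), ([370, 385, 11, 18, 89], array([376.3, 392.9]))]
low+x base [486.9 -59.    2.4] 1.422387612745016
stop -x top far? [494.7 164.3  67.5] 7.181149757089984
plug ctr [464.8 -18.4  45. ] 1.356208184493628
plug +x face [483.7 -24.4  43.4] 0.3456131868248555
stop [497.1 172.5  65. ] [543.8 148.7  65. ]
base [424.3 -37.3   0. ] [488.4 -56.5   0. ] [485.  -59.2   0. ]
```

```bash
python3 - <<'E'
import numpy as np
psi=159.7;th=np.degrees(np.arctan2(-570,265))
for i in range(14):
    d=np.radians(psi-th);print(i,round(psi,1),(45*np.cos(d)).round(0),(45*np.sin(d)).round(0));psi-=6.2
from workcell import r;print(r.tcp_to_tips)
E
```

```text
0 159.7 -32.0 -32.0
1 153.5 -35.0 -28.0
2 147.3 -38.0 -24.0
3 141.1 -40.0 -20.0
4 134.9 -42.0 -15.0
5 128.7 -44.0 -11.0
6 122.5 -45.0 -6.0
7 116.3 -45.0 -1.0
8 110.1 -45.0 4.0
9 103.9 -44.0 9.0
10 97.7 -43.0 13.0
11 91.5 -41.0 18.0
12 85.3 -39.0 22.0
13 79.1 -36.0 26.0
8.0
```

```bash
python3 -m pendant '[[[-32,-32,0],[0,0,6.2],-1],[[-35,-28,0],[0,0,6.2],-1],[[-38,-24,0],[0,0,6.2],-1],[[-40,-20,0],[0,0,6.2],-1],[[-42,-15,0],[0,0,6.2],0],[[-44,-11,0],[0,0,6.2],1],[[-45,-6,0],[0,0,6.2],1],[[-45,-1,0],[0,0,6.2],1]]'
```

```text
time_s: 1.15
ee_pos: [332.5, 156.4, 237.0]
eef_rot: [-3.14, 0.003, 1.901]
ft_force: [1.1, -0.2, 0.0]
opening: 12.5
```

```bash
python3 -m pendant '[[[-43,5,5],[0,0,6],1],[[-43,10,5],[0,0,6],1],[[-42,14,5],[0,0,6],1],[[-40,18,5],[0,0,6],1],[[-38,22,5],[0,0,6],1],[[-35,25,5],[0,0,6],1],[[0,0,0],[0,0,0],1],[[0,0,0],[0,0,0],1]]'
python3 - <<'E'
from h import *
from workcell import r
print(r.get_state()["ee_pos"],r.get_state()["eef_rot"])
p=r.camera_params("wrist");print(p)
cv2.imwrite("pics/w1.png",r.capture("wrist"))
E
```

```text
time_s: 2.15
ee_pos: [444.5, -92.8, 205.7]
eef_rot: [3.142, 0.001, 1.246]
ft_force: [-0.1, 0.2, 0.9]
opening: 0.2
[444.51428001 -92.78736546 205.68776986] [3.14155175e+00 1.11508596e-03 1.24599866e+00]
{'intrinsics': array([[367.66236914,   0.        , 323.00206555],
       [  0.        , 367.66236914, 239.49061769],
       [  0.        ,   0.        ,   1.        ]]), 'origin': array([467.19947592, -25.15466631, 339.99764417]), 'attitude': array([-0.28218365, -0.0008506 , -0.3253101 ])}
```

View pics/w1.png

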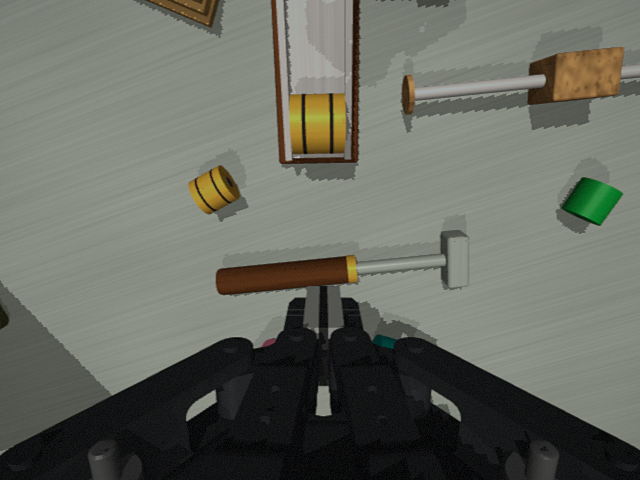

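The wrist view shows the plug at px (289–347, 93–155), the base's low corners at (280,163) and (357,162), and the shut fingers at about (323,290).

```bash
python3 - <<'E'
from h import *
from workcell import r
np.set_printoptions(precision=1,suppress=True)
W=r.camera_params("wrist")
im=cv2.imread('pics/w1.png')
h=cv2.cvtColor(im,cv2.COLOR_BGR2HSV);m=cv2.inRange(h,(15,130,80),(30,255,255));m[:,:275]=0;m[:,365:]=0;m[180:]=0;m[:80]=0
m=cv2.morphologyEx(m,cv2.MORPH_CLOSE,np.ones((7,7)))
c=max(cv2.findContours(m,0,2)[0],key=cv2.contourArea);print(cv2.boundingRect(c),cv2.minAreaRect(c))
a=plane(W,(280,163),0);b=plane(W,(357,162),0);print("base corners",a,b,np.linalg.norm(b-a),np.degrees(np.arctan2(*(b-a)[1::-1])))
# brass ends at plug top height 66
for q in [(290,124),(347,124),(318.5,124)]: print(plane(W,q,60))
hh=cv2.resize(im[0:200,230:400],None,fx=4,fy=3);cv2.imwrite('pics/w1c.png',hh[:600])
E
```

```text
(289, 94, 57, 60) ((317.0, 123.5), (59.0, 56.0), 90.0)
base corners [422.2 -37.6   0. ] [488.8 -59.1   0. ] 69.9147287694734 -17.88285040065837
[446.8 -11.6  60. ]
[486.1 -24.8  60. ]
[466.4 -18.2  60. ]
```

View pics/w1c.png

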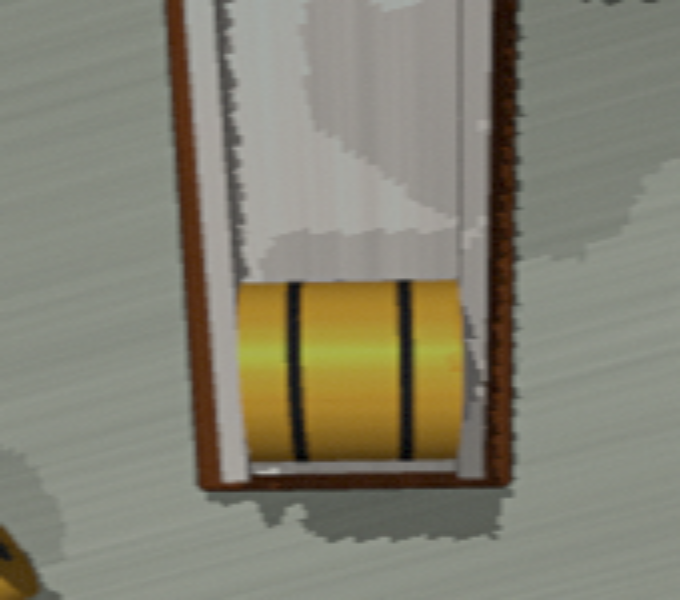

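```bash
python3 -m pendant '[[[18,-2,15],[0,0,0],1],[[17,-2,25],[0,0,0],1],[[0,0,30],[0,0,0],1],[[0,0,30],[0,0,0],1],[[0,0,25],[0,0,0],1],[[0,0,15],[0,0,0],1],[[0,0,0],[0,0,0],1],[[0,0,0],[0,0,0],1]]'
python3 - <<'E'
from h import *
from workcell import r
s=r.get_state();print(s["ee_pos"],s["eef_rot"])
cv2.imwrite("pics/w2.png",r.capture("wrist"))
E
```

```text
time_s: 3.2
ee_pos: [450.5, -48.3, 65.1]
eef_rot: [3.138, -0.001, 1.265]
ft_force: [0.1, 0.1, 0.4]
opening: 0.2
[450.46355755 -48.34444856  65.13111988] [ 3.13770422e+00 -9.76852489e-04  1.26489576e+00]
```

View pics/w2.png

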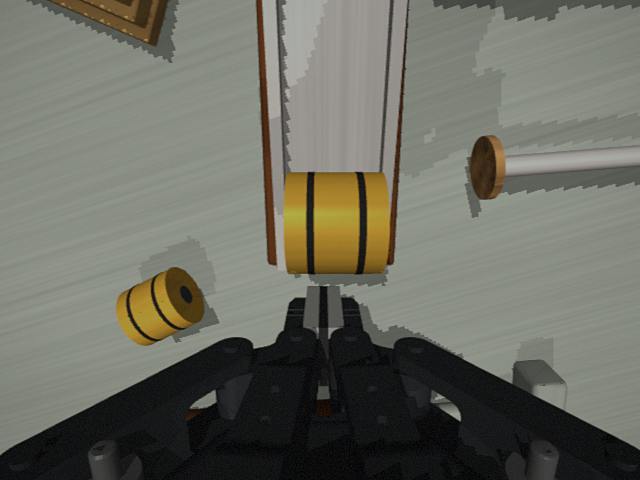

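```bash
python3 -m pendant '[[[-5,3,0],[0,0,0.5],1],[[-4,2,0],[0,0,0],1],[[0,0,7],[0,0,0],1],[[0,0,7],[0,0,0],1],[[0,0,6],[0,0,0],1],[[0,0,0],[0,0,0],1]]'
python3 - <<'E'
from h import *
from workcell import r
s=r.get_state();print(s["ee_pos"],s["eef_rot"])
cv2.imwrite("pics/w3.png",r.capture("wrist"))
a=r.capture("side")[235:395,220:420];cv2.imwrite('pics/s3.png',cv2.resize(a,None,fx=4,fy=3.7))
E
```

```text
time_s: 4.0
ee_pos: [453.9, -59.6, 45.2]
eef_rot: [3.135, -0.002, 1.255]
ft_force: [-0.2, 0.3, -0.1]
opening: -0.1
[453.93218945 -59.6179117   45.18377613] [ 3.13475002e+00 -1.56634639e-03  1.25500213e+00]
```

View pics/w3.png

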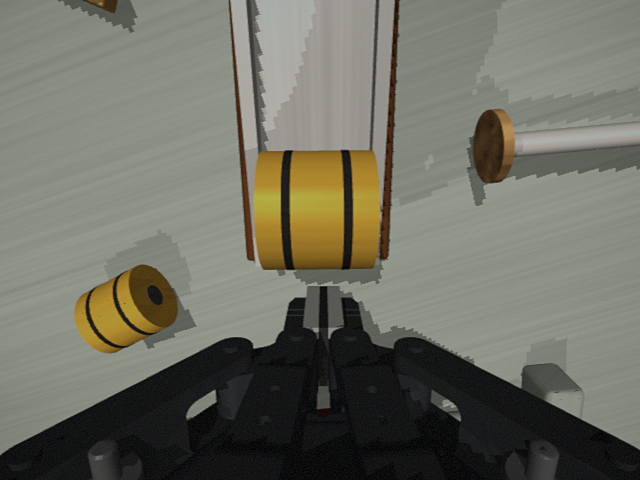

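View pics/s3.png

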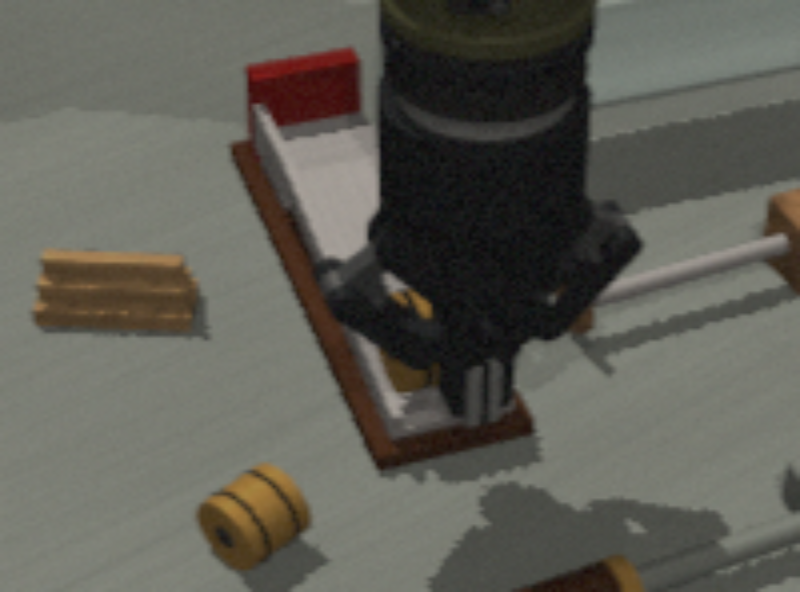

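```bash
python3 -m pendant '[[[0,-1,0],[0,0,0],0.75],[[0,-1,0],[0,0,0],0.75],[[2,0,0],[0,0,0],0.75],[[2,0,0],[0,0,0],0.75],[[1,0,0],[0,0,0],0.75]]'
```

```text
time_s: 4.72
ee_pos: [454.6, -53.9, 46.3]
eef_rot: [3.132, -0.002, 1.255]
ft_force: [0.3, -0.2, 0.1]
opening: 10.5
```

```bash
python3 -m pendant '[[[2,0,0],[0,0,0],0.75],[[2,0,0],[0,0,0],0.75]]'; python3 - <<'E'
from h import *
from workcell import r
cv2.imwrite("pics/w4.png",r.capture("wrist"))
E
```

```text
time_s: 4.97
ee_pos: [455.9, -49.9, 46.3]
eef_rot: [3.132, -0.002, 1.255]
ft_force: [-1.0, -2.3, 1.1]
opening: 10.3
```

View pics/w4.png

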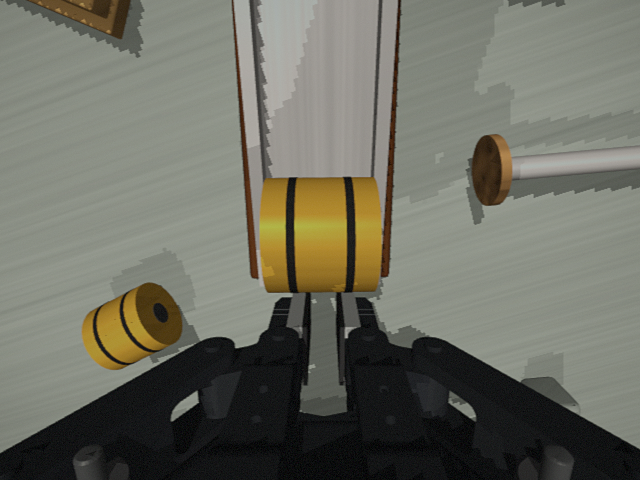

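```bash
python3 -m pendant '[[[3,0,-0.4],[0,0,0],0.75],[[3,0,-0.4],[0,0,0],0.75],[[3,0,-0.4],[0,0,0],0.75],[[3,0,-0.4],[0,0,0],0.75],[[3,0,-0.4],[0,0,0],0.75],[[3,0,-0.4],[0,0,0],0.75],[[3,0,-0.4],[0,0,0],0.75],[[3,0,-0.4],[0,0,0],0.75]]'; python3 - <<'E'
from h import *
from workcell import r
cv2.imwrite("pics/w5.png",r.capture("wrist"))
E
```

```text
time_s: 6.02
ee_pos: [463.5, -26.0, 49.8]
eef_rot: [3.133, -0.0, 1.255]
ft_force: [-0.4, -2.5, 0.4]
opening: 10.7
```

View pics/w5.png

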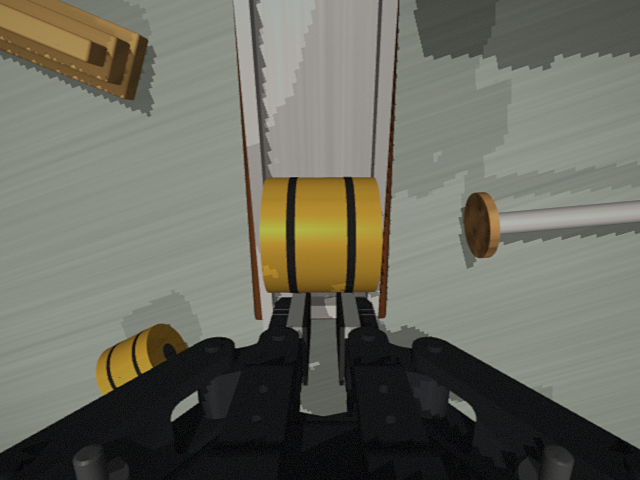

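```bash
python3 -m pendant '[[[4,0,-0.5],[0,0,0],0.75],[[4,0,-0.5],[0,0,0],0.75],[[4,0,-0.5],[0,0,0],0.75],[[4,0,-0.5],[0,0,0],0.75],[[4,0,-0.5],[0,0,0],0.75],[[4,0,-0.5],[0,0,0],0.75],[[4,0,-0.5],[0,0,0],0.75],[[4,0,-0.5],[0,0,0],0.75]]'
```

```text
time_s: 7.08
ee_pos: [474.3, 6.8, 54.1]
eef_rot: [3.132, -0.001, 1.255]
ft_force: [-0.2, -0.6, 1.0]
opening: 10.4
```

```bash
python3 -m pendant '[[[4,0,-0.5],[0,0,0],0.75],[[4,0,-0.5],[0,0,0],0.75],[[4,0,-0.5],[0,0,0],0.75],[[4,0,-0.5],[0,0,0],0.75],[[4,0,-0.5],[0,0,0],0.75],[[4,0,-0.5],[0,0,0],0.75],[[4,0,-0.5],[0,0,0],0.75],[[4,0,-0.5],[0,0,0],0.75]]'; python3 - <<'E'
from h import *
from workcell import r
cv2.imwrite("pics/w6.png",r.capture("wrist"))
E
```

```text
time_s: 8.07
ee_pos: [484.7, 39.4, 58.4]
eef_rot: [3.133, -0.001, 1.255]
ft_force: [-1.3, -1.4, 1.0]
opening: 10.6
```

View pics/w6.png

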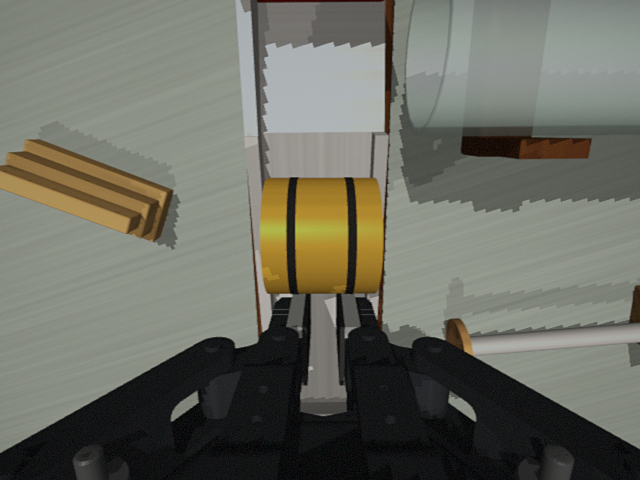

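```bash
python3 -m pendant '[[[3,0,-0.4],[0,0,0],0.75],[[3,0,-0.4],[0,0,0],0.75],[[3,0,-0.4],[0,0,0],0.75],[[3,0,-0.4],[0,0,0],0.75],[[3,0,-0.4],[0,0,0],0.75],[[3,0,-0.4],[0,0,0],0.75],[[3,0,-0.4],[0,0,0],0.75],[[3,0,-0.4],[0,0,0],0.75]]'
```

```text
time_s: 9.12
ee_pos: [492.7, 64.2, 61.8]
eef_rot: [3.133, -0.001, 1.255]
ft_force: [-0.4, -0.5, 0.5]
opening: 10.6
```

```bash
python3 -m pendant '[[[2,0,-0.3],[0,0,0],0.75],[[2,0,-0.3],[0,0,0],0.75],[[2,0,-0.2],[0,0,0],0.75],[[2,0,-0.2],[0,0,0],0.75],[[1.5,0,-0.1],[0,0,0],0.75]]'; python3 - <<'E'
from h import *
from workcell import r
cv2.imwrite("pics/w7.png",r.capture("wrist"))
E
```

```text
time_s: 9.75
ee_pos: [495.9, 74.0, 63.0]
eef_rot: [3.133, -0.001, 1.255]
ft_force: [-0.6, -1.0, 1.2]
opening: 10.6
```

View pics/w7.png

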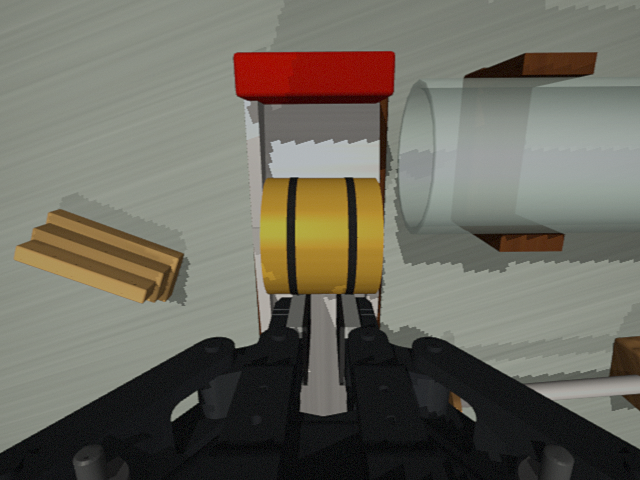

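```bash
python3 -m pendant '[[[1.5,0,0],[0,0,0],0.75],[[1.5,0,0],[0,0,0],0.75],[[1.5,0,0],[0,0,0],0.75],[[1.5,0,0],[0,0,0],0.75],[[0,0,0],[0,0,0],0.75]]'; python3 - <<'E'
from h import *
from workcell import r
cv2.imwrite("pics/w8.png",r.capture("wrist"))
E
```

```text
time_s: 10.42
ee_pos: [498.3, 81.0, 63.0]
eef_rot: [3.133, -0.003, 1.256]
ft_force: [-0.1, -0.6, 0.4]
opening: 10.8
```

View pics/w8.png

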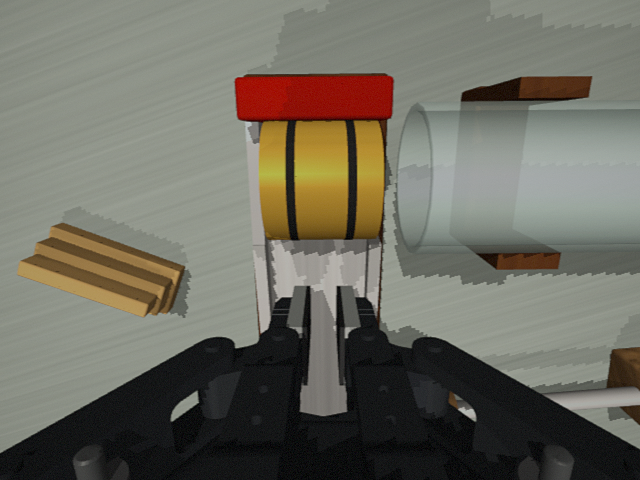

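The plug has rolled over the ridge and sits square against the red stop (px 260–384, rows 121–240). The fingers have a gap behind it. Next I back off, rise and check.

```bash
python3 -m pendant '[[[-5,0,-3],[0,0,0],0.75],[[-8,0,-10],[0,0,0],0.75],[[-8,0,-20],[0,0,0],0.75],[[-8,0,-30],[0,0,0],0.75],[[-5,0,-30],[0,0,0],0.75],[[0,0,-20],[0,0,0],0.75],[[0,0,0],[0,0,0],0.75],[[0,0,0],[0,0,0],0.75]]'; python3 - <<'E'
from h import *
from workcell import r
np.set_printoptions(precision=1,suppress=True)
W=r.camera_params("wrist");im=r.capture("wrist");cv2.imwrite("pics/w9.png",im)
cv2.imwrite("pics/sc9.png",r.capture("scene"));
h=cv2.cvtColor(im,cv2.COLOR_BGR2HSV);m=cv2.inRange(h,(18,150,80),(30,255,255));m[:,:200]=0;m[:,450:]=0;m[300:]=0
m=cv2.morphologyEx(m,cv2.MORPH_CLOSE,np.ones((7,7)))
c=max(cv2.findContours(m,0,2)[0],key=cv2.contourArea);b=cv2.boundingRect(c);print(b,cv2.minAreaRect(c))
P=plane(W,(b[0]+b[2]/2,b[1]+b[3]/2),62);d=P[:2]-[492.2,63.2];a=np.radians(-18.1)
print(P,"gutter xy",d@[np.cos(a),np.sin(a)],d@[-np.sin(a),np.cos(a)])
E
```

```text
time_s: 11.48
ee_pos: [484.5, 43.9, 182.2]
eef_rot: [3.132, -0.002, 1.253]
ft_force: [-0.9, -1.1, 0.2]
opening: 10.9
(289, 62, 67, 70) ((322.0, 96.5), (69.0, 66.0), 90.0)
[514.9 133.   62. ] gutter xy -0.1513365571996279 73.38947249702528
```

View pics/w9.png

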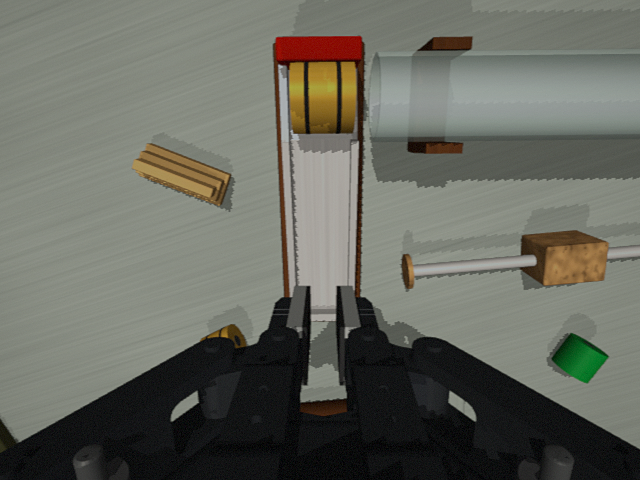

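View pics/sc9.png

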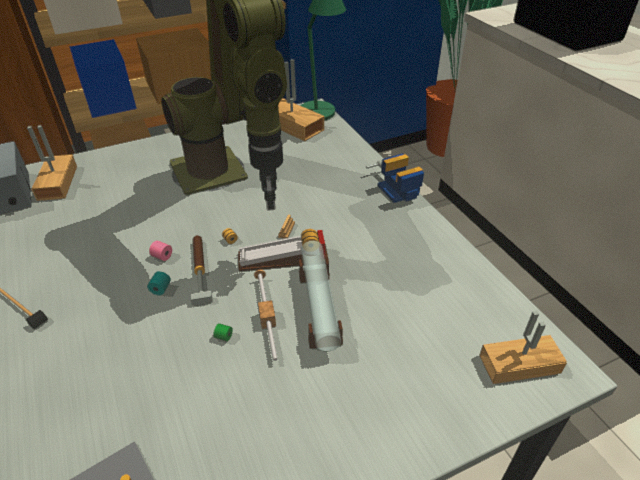

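```bash
python3 -c "
from workcell import r
print(r.sign_off())"
```

```text
the job is handed in; nothing more can be done
None
```

The plug is in the seat against the red stop, square in front of the tube's mouth, and the job is handed in. Signing off reported no verdict.

I set the nearly shut fingertips behind the plug and pushed it up the gutter in steps of 1.5 to 4 mm. The wrist force read about 3 N or less at every check. The plug went over the ridge and rolled into the seat by itself. I then backed the hand off, and it finished about 120 mm above the gutter.

- **Plug position:** the last wrist picture put it at gutter x ≈ 0 mm and y ≈ 73 mm. The nominal y is 70.6 mm, so that is about 3 mm off, which is roughly what the calibration and my gutter estimate can resolve. It looked in contact with the stop, with its axis parallel to the tube's.
- **Plug height:** I did not measure it separately after seating.
- **Other objects:** the bridge, rod and hammer look unmoved by eye in the scene picture; I did not measure them.
- **Approach overshoot:** on the first approach the hand went about 10 mm farther than I asked. I corrected this before touching anything.

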